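# Release the cam lock and feed the vial carriage home

## Robot

A 6-joint arm with a two-finger parallel gripper is mounted at the origin on a cart in front of the work surface, level with it; the furniture and walls round the work are solid. World frame = base frame: x ahead of the robot, y to its left, z up, the work surface at z = 0. Lengths are in m, angles in rad, forces in N, time in s.
With the tool pointing down it reaches from about 0.375 to 0.9 m from the base axis. Payload 3.1 kg.
Tool frame: the origin (TCP) lies at the very end of the fingers, on their centre line; the grasp point (between the pads) lies 19 mm behind it; z points along the fingers, y is the direction in which the jaws open and shut (so a half turn about z gives the same grasp; the last joint's range is limited). The gripper opens to 87 mm and grips with 3 to 60 N. Pads are 19 mm wide; open, the fingers measure 117 mm over their backs; the gripper's body (75 mm by 190 mm) begins 51 mm behind the grasp point.
Start: joints at [1.091, 0.527, 1.433, -0, 1.181, -0.178], TCP at [0.185, 0.597, 0.223] pointing down, gripper open.
Joint ranges: [-3.08, 3.08], [-0.75, 2.2], [0.22, 2.44], [-1.43, 4.57], [0, 2.65], [-2.85, 2.85]. Speed limits (rad/s): [2.79, 2.79, 3.14, 3.14, 3.14, 3.14].

## Interface

Orientations are given as a unit quaternion [x, y, z, w].
In Python, from rig import robot gives the robot as it stands. The module is installed in compiled form; this text tells all that it offers.
- The arm moves only by the tool send_rows, never from a script. Its argument "deltas" is a list of rows, each an object of numbers: "tx", "ty", "tz": the shift along the tool's x, y, z in cm; "rx", "ry", "rz": the turn, a rotation vector about the tool's x, y, z in rad. A call has 1 to 5 rows; each row is the pose to reach, as a shift and turn from the pose commanded when the call began, along the tool's axes at that moment; what a row does not reach only later rows make up. A row lasts 1/12 s, in which the tool goes at most 41.7 mm and 7.16 degrees, less where a joint would pass 70% of its speed; a pose out of reach is approached as far as the arm can. A call with a gripper value outside its range is refused whole. "claw" is the finger opening in cm, from 0 to 8.7, set as the call begins (left out, the last holds). The fingers move at their own pace and stop on an object; "squeeze" is the grip in N (left out, the last holds). Time passes only in rows, so rows that repeat a pose let the fingers close. It gives the time, the measured TCP pose, the force and the opening at its end, in the units of the state.
- robot.get_obs(): the state, without advancing time (a new reading comes with each control period).
- robot.camera(name): name is "scene" or "top"; returns a dict with "color" (480x640x3 uint8, red, green, blue), "z_map" (480x640 float32, m along the optical axis (not along the pixel's ray), 0 where there is no reading), "intrinsics" (3x3 intrinsics, pixels), "distortion" ([k1, k2, p1, p2, k3] as OpenCV has them; the pictures are not rectified), "R" (3x3) and "t" (3): a world point X has camera coordinates R X + t. Camera axes: x right, y down, z forward; pixel columns grow to the right and rows downward; lengths in m; the calibration is good to about 2 mm. A picture is of the moment at which its call begins.
- robot.hand_in(): hands the job in, once; it reports no verdict.
Trained networks look in the newest picture that a camera, given by its name, has taken for a name from the list of things; names that differ only in an ending like _2 or _b are one class to them, and where a whole thing is asked for, a point or a joint stands for the part that bears it (a point fixed in the world has none). Each returns a list of dicts, best first, with "p" (0 to 1); they miss things now and then, are a little off and sometimes report something else, mostly with a low value. They report only what shows in the picture. A call takes as long as a camera call. They do not tell look-alikes from the thing itself.
- robot.outline_of(label, camera): "pixels" (480x640 bool, what is visible of it) and "xy" ([column, row] in pixels, amid what is visible of it).
- robot.tip_of(label, camera): "xy" ([column, row] in pixels: a listed point, or the origin of a listed thing).
The state is a dict: "time": time; "q": joint angles; "joint_velocities": joint speeds; "joint_torque": joint torques, N m; "position": TCP position; "tool_rot": TCP orientation; "ft_force": force on the tool from outside, world axes, zero at the start; "moment": the same for the moment, N m; "grip_width": finger opening in m.
Only numpy, scipy, OpenCV 4.12 (cv2) and the standard library are available. Lean on these libraries where they do the work, as an engineer would, in place of code of your own. Each camera call takes 0.05 s, during which the arm holds its last target.

## Task

The carriage that holds the sample vial in the small metal stage is locked back by an eccentric cam. With closed fingers, gently push the upright pin of the cam lever round the far side until the lever points straight out to the right of the stage, so that the low side of the cam faces the carriage; only then push the carriage forward by its rear plate, all the way to its stop, and leave it there. Only push, do not grip anything; do not touch the vial, which must stay standing in its nest, and leave the things round the stage where they are.

Things in the scene. Friction and masses are not known exactly. Their poses are not given: they have to be found in the camera images.
- vial_stage: Fixed stage: aluminium plate 220 x 130 x 10 mm. Origin at worktop level on its centre line, 95 mm ahead of its rear edge; x = forward, the way the carriage travels, y = left, z up. In this frame: cam axis x 50, y 0 mm; rails to z 22; two light gate blocks at x 8, y +-41, to z 42; two lever stop posts near x 29, y -52 and x 35, y 54, to z 50 mm
- cam (a joint): Cam angle in rad, growing clockwise from above, range -0.1 to 3.34 (stop posts). At 0 the high point faces the carriage (stage -x) and locks it, the lever points to stage +y (left); at pi/2 the lever points to +x; at pi the low point faces the carriage and the lever points to -y (right). Starts at 0 to 0.6, resists with about 0.2 N m (3 N at the pin), stays where it is left
- cam_axis (a point): Point on the cam's turning axis, 50 mm above the worktop. The cam is a steel disc 64 mm wide, its centre 18 mm off this axis (high point 50 mm, low point 14 mm from it), z = 12 to 30 mm. The lever bar on it is 12 mm wide, z = 44 to 50 mm, and reaches 66 mm from the axis
- lever_pin (a point): Middle of the upright round black pin at the end of the cam lever: 14 mm thick, from z = 50 to 80 mm (this point is at 65 mm), 62 mm from the cam axis. Push it sideways with the outside of the fingers
- slide (a joint): Travel of the carriage (follower slide) along stage +x in m: 0 at the start, 0.036 at its front stop (home); range -0.004 to 0.036. It resists with about 2.5 N and stays where it is left. The cam lets it go home only near the cam's low point
- push_face (a point): Centre line of the rear face of the carriage's upright rear plate (42 mm wide, 8 mm thick, top at z = 70 mm), this point at z = 55 mm; the face looks to stage -x. It moves with the carriage. The vial stands 47 mm ahead of it
- vial_center (a point): Middle of the capped sample vial (27 mm wide, 68 mm tall) that stands loose in the round nest of the carriage; its underside is at z = 22 mm, its top at z = 90 mm, and the nest reaches up to z = 42 mm
- beaker: empty 100 ml glass beaker, 55 mm wide, 71 mm tall. Bystander, origin under its centre
- spare_vial: second capped sample vial, 27 mm wide, 68 mm tall, standing on the worktop to the right of the stage. Bystander, origin under its centre
- loose_cap: loose screw cap, 41 mm wide, 20 mm tall, lying on the worktop. Bystander, origin under its centre
- bottle: square white sample bottle, 54 mm wide, 103 mm tall. Bystander, origin under its centre
- timer: small white countdown timer lying on its back, 68 x 68 x 21 mm, to the left of the stage; beyond it, from about world y = 0.1, x = 0.5 to the left and back, stands a solid 0.4 m tall computer tower that the arm must go round or over, and a monitor stands behind the stage. Bystander, origin under its centre
Mind the look-alikes: they are no part of the job. What is shaped like the part that bears vial_center but yellow is not meant.

How it is judged:
By the outcome, as a careful person would: the job done as asked, in the order asked, and still so for the second after the job is handed in, with the robot touching nothing.
It also fails if it takes over 64 s, if anything falls off the work surface, if the arm or the gripper's body presses on something with over 40 N, if the wrist force passes 120 N, or if a joint passes its speed limit or range.

## Working session

There is one attempt and no reset: what is moved stays moved. The work goes in short steps, Python scripts to look and compute and a tool call to move; the robot and the scene stay as the last step left them, time stands still between calls to the robot, and variables do not carry over. Pictures are saved under pics/ and viewed, and the job is handed in when it is done.

Besides the shell and the picture viewer there is one more tool, called after "Emit:" as name(argument=value, ...) on one line, values as JSON. send_rows: Moves the arm, as the interface text tells. Its arguments: {"type":"object","properties":{"deltas":{"type":"array","items":{"type":"object","properties":{"tx":{"type":"number"},"ty":{"type":"number"},"tz":{"type":"number"},"rx":{"type":"number"},"ry":{"type":"number"},"rz":{"type":"number"}}}},"claw":{"type":"number"},"squeeze":{"type":"number"}},"required":["deltas"]}

```bash
mkdir -p pics; cat > h.py <<'E'
import numpy as np,cv2,json
from rig import robot
def px2w(c,uv,z=None,depth=None):
    K=c['intrinsics'];d=np.array(c['distortion'],float)
    n=cv2.undistortPoints(np.array([[uv]],float),K,d)[0,0]
    ray=np.array([n[0],n[1],1.]);R=np.array(c['R']);t=np.array(c['t'])
    C=-R.T@t;r=R.T@ray
    if z is not None: s=(z-C[2])/r[2]
    else: s=depth
    return C+s*r
def w2px(c,X):
    R=np.array(c['R']);p,_=cv2.projectPoints(np.array([X],float),cv2.Rodrigues(R)[0],np.array(c['t'],float),c['intrinsics'],np.array(c['distortion'],float))
    return p[0,0]
E
python3 - <<'E'
from h import *
o=robot.get_obs();print({k:np.round(v,3).tolist() for k,v in o.items()})
zs={'vial_stage':0,'cam_axis':.05,'lever_pin':.065,'push_face':.055,'vial_center':.056,'beaker':0,'spare_vial':0,'loose_cap':0,'bottle':0,'timer':0}
for cam in('scene','top'):
    c=robot.camera(cam);cv2.imwrite(f'pics/{cam}0.png',c['color'][:,:,::-1])
    print(cam,np.round(-np.array(c['R']).T@c['t'],3))
    for n,z in zs.items():
        for r in robot.tip_of(n,cam)[:3]:
            print(n,round(r['p'],2),np.round(r['xy'],1),np.round(px2w(c,r['xy'],z),3))
E
```

```text
{'time': 0.0, 'q': [1.092, 0.528, 1.434, -0.0, 1.181, -0.179], 'joint_velocities': [0.0, -0.001, 0.002, -0.0, 0.002, 0.002], 'joint_torque': [0.0, -44.005, -17.659, 0.063, 0.058, -0.0], 'position': [0.185, 0.596, 0.222], 'tool_rot': [0.15, 0.989, -0.001, -0.0], 'ft_force': [0.075, -0.295, -0.008], 'moment': [-0.052, 0.002, 0.027], 'grip_width': 0.087}
scene [-0.2   -0.659  0.604]
vial_stage 0.89 [304.5 256.5] [ 0.559 -0.099  0.   ]
cam_axis 0.98 [324.9 224.2] [ 0.61 -0.11  0.05]
lever_pin 0.59 [314.  204.9] [ 0.638 -0.064  0.065]
push_face 0.81 [267.8 242.8] [ 0.489 -0.07   0.055]
push_face 0.36 [312.4 205.5] [ 0.65  -0.052  0.055]
push_face 0.32 [366.4 284.2] [ 0.482 -0.277  0.055]
vial_center 0.86 [269.6 284.6] [ 0.39  -0.154  0.056]
vial_center 0.85 [314.4 329.5] [ 0.342 -0.276  0.056]
vial_center 0.77 [293.3 236.8] [ 0.53  -0.095  0.056]
beaker 0.77 [363.5 285.2] [ 0.545 -0.237  0.   ]
spare_vial 0.76 [325.7 288.4] [ 0.498 -0.189  0.   ]
loose_cap 0.62 [334.4 314.9] [ 0.446 -0.242  0.   ]
bottle 0.71 [312.3 206.2] [0.732 0.007 0.   ]
timer 0.88 [261.8 230.5] [0.588 0.029 0.   ]
top [ 0.435 -0.112  0.902]
vial_stage 0.87 [306.2 201.5] [ 0.566 -0.093  0.   ]
vial_stage 0.46 [409.9 180. ] [ 0.61  -0.309  0.   ]
cam_axis 0.81 [313.1 173. ] [ 0.615 -0.108  0.05 ]
cam_axis 0.21 [379.9 257.7] [ 0.448 -0.236  0.05 ]
lever_pin 0.96 [287.4 160.3] [ 0.637 -0.058  0.065]
push_face 0.72 [294.7 236.6] [ 0.49  -0.071  0.055]
vial_center 0.71 [325.6 275.4] [ 0.415 -0.13   0.056]
vial_center 0.62 [395.  297.5] [ 0.371 -0.264  0.056]
vial_center 0.61 [301.9 216.2] [ 0.529 -0.085  0.056]
beaker 0.87 [375.5 208.9] [ 0.55  -0.236  0.   ]
spare_vial 0.74 [351.2 232.3] [ 0.502 -0.185  0.   ]
loose_cap 0.6 [376.4 257.9] [ 0.448 -0.236  0.   ]
bottle 0.79 [411.6 179.8] [ 0.611 -0.313  0.   ]
timer 0.73 [246.4 190.9] [0.589 0.031 0.   ]
```

View pics/scene0.png

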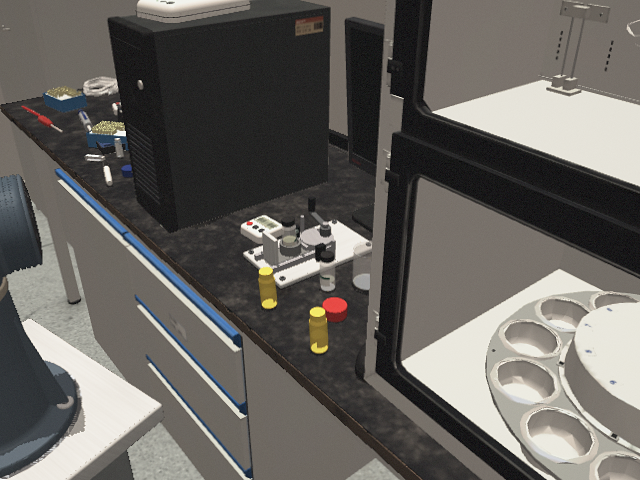

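View pics/top0.png

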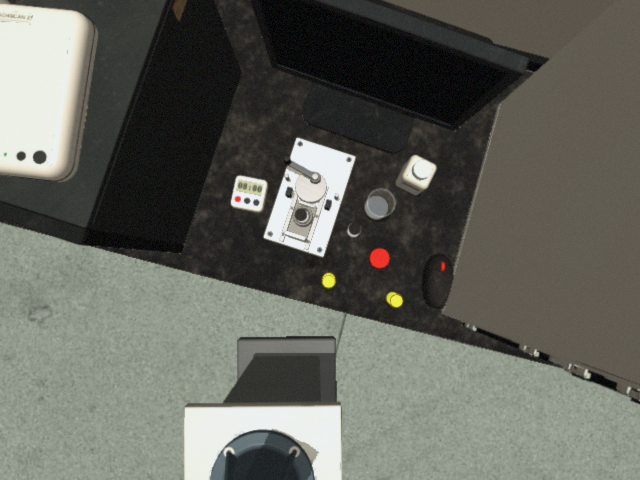

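```bash
python3 - <<'E'
import cv2
t=cv2.imread('pics/top0.png');cv2.imwrite('pics/top0c.png',cv2.resize(t[110:310,220:440],None,fx=3.6,fy=3,interpolation=cv2.INTER_CUBIC)[:, :])
t=cv2.imread('pics/scene0.png');cv2.imwrite('pics/scene0c.png',cv2.resize(t[160:320,220:420],None,fx=3.7,fy=3.7,interpolation=cv2.INTER_CUBIC))
E
```

```text
(no output)
```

View pics/top0c.png

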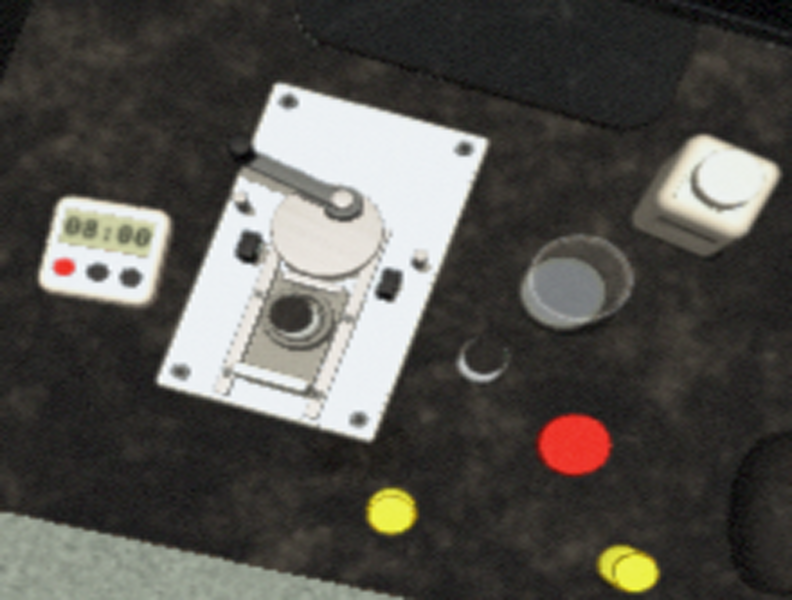

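View pics/scene0c.png

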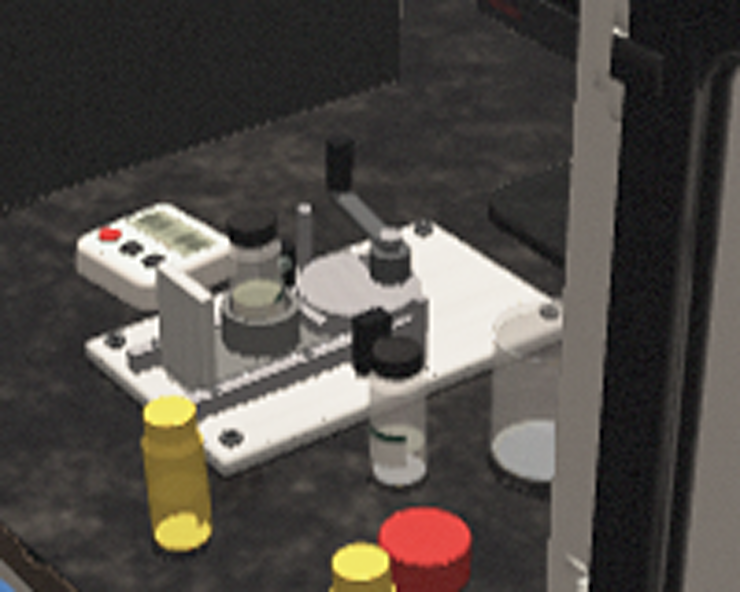

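The real parts: the clear vial in the stage (scene 293,237; top 302,216), whose carriage carries the grey plate. The yellow vials (scene 270,285 and 318,330) are look-alikes off the stage. The clear vial at (326,270) is the spare. The lever (top 287,160) points left. Next I fit the stage pose and check the surroundings.

```bash
python3 - <<'E'
from h import *
from scipy.spatial.transform import Rotation as Ro
o=robot.get_obs();print(np.round(Ro.from_quat(o['tool_rot']).as_matrix(),3))
c=robot.camera('top');im=c['color'].astype(int)
m=((im.min(2)>190)).astype(np.uint8); m[:, :255]=0;m[:130]=0;m[260:]=0;m[:,360:]=0
cs,_=cv2.findContours(m,cv2.RETR_EXTERNAL,cv2.CHAIN_APPROX_NONE)
k=max(cs,key=cv2.contourArea);h=cv2.convexHull(k)[:,0]
W=np.array([px2w(c,p,.01)[:2] for p in k[:,0]])
r=cv2.minAreaRect((np.array([px2w(c,p,.01)[:2] for p in h])*1000).astype(np.float32));print(r,cv2.boxPoints(r))
print('outline')
for n in('vial_stage','lever_pin','push_face'):
  for q in robot.outline_of(n,'top')[:1]: print(n,q['p'],q['pixels'].sum(),q['xy'])
# cloud
def cloud(c):
    z=c['z_map'];v,u=np.where(z>0);K=c['intrinsics']
    n=cv2.undistortPoints(np.stack([u,v],1).astype(float)[:,None],K,np.array(c['distortion'],float))[:,0]
    P=np.c_[n,np.ones(len(n))]*z[v,u][:,None]
    return (P-np.array(c['t']))@np.array(c['R'])
P=cloud(c)
for x0 in np.arange(.3,1.0,.05):
  row=[]
  for y0 in np.arange(.4,-.5,-.05):
    s=(abs(P[:,0]-x0)<.025)&(abs(P[:,1]-y0)<.025)
    row.append('%4d'%(P[s,2].max()*1000) if s.any() else '  --')
  print('%.2f'%x0,*row)
np.save('top0.npy',P)
E
```

```text
[[-0.955  0.296 -0.   ]
 [ 0.296  0.955 -0.   ]
 [ 0.    -0.    -1.   ]]
((575.3987426757812, -99.53416442871094), (126.99425506591797, 217.64505004882812), 71.58927154541016) [[ 452.092     -125.41225  ]
 [ 658.5973    -194.15038  ]
 [ 698.70544    -73.65608  ]
 [ 492.2002      -4.9179535]]
outline
vial_stage 0.87 6557 [311.6, 193.8]
lever_pin 0.94 921 [305.2, 184.7]
push_face 0.71 582 [298.9, 220.6]
0.30 -788 -792 -789 -790 -791 -790 -787 -786 -787 -792 -793   --   -2    1    2  547  545    2
0.35 -789 -786 -791 -788 -792 -792 -792 -798   --    1    3    4    3   71   51  565  550   --
0.40 -789 -790 -794 -795   --    3    2    3    3    3   66   71    3   70    4  547  549   --
0.45   --    0    2    3  398  398    3    3    2   12   23   11   24   24    3   41  532   --
0.50   --    0   -1  399  399  398    3    4   16   85   92   54   71    2    3    4  516   --
0.55   --   --   --  429  430  427  395   22   23   92   93   52   72   72    3    3  498  494
0.60   --   --   --  429  429  428  397   22   21   51   55   49   71   72  106  105    2  484
0.65   --   --   --  429  429  429  397    3    3   81   52   15   16   14  104  387    3  467
0.70   --   --   --  428  429  428  397  390    4   14   16   15  389  389  389  389  385  452
0.75   --   --   --  428  427  424  397  396    3    4  386  388  390  389  356  355    2    3
0.80   --   --   --   --   --   --   --  361  324  355  359  142  354  343   --   --   --   --
0.85   --   --   --   --   --   --   --  281    3    4    1   --   --   --   --   --   --   --
0.90   --   --   --   --   --   --   --    4    4   --   --   --   --   --   --  133  155  178
0.95   --   --   --   --   --   --    3    3    3   --   --   --   --   87  113  123   --   --
```

```bash
python3 - <<'E'
import numpy as np
P=np.load('top0.npy');a=np.deg2rad(-18.0)
R=np.array([[np.cos(a),np.sin(a)],[-np.sin(a),np.cos(a)]])
S=(P[:,:2]-[.561,-.095])@R.T*1000
for y0 in range(180,-281,-20):
  s=(abs(S[:,1]-y0)<10)&(P[:,2]>.12)&(S[:,0]>-150)
  if s.sum()>5: print(y0,'minx',np.percentile(S[s,0],[0,2,10]).round(),'z',(P[s,2][S[s,0]<np.percentile(S[s,0],5)]).round(3)[:4])
# pin: points z>.06 near
for nm,(x0,x1,y0,y1,z0) in dict(pin=(40,80,40,75,.072),vial=(-60,0,-25,25,.085),plate=(-100,-60,-30,30,.06),hub=(35,65,-15,15,.045),postL=(25,45,47,60,.04),postR=(20,38,-60,-45,.04),gL=(0,20,32,50,.038),gR=(0,20,-50,-32,.038)).items():
  s=(S[:,0]>x0)&(S[:,0]<x1)&(S[:,1]>y0)&(S[:,1]<y1)&(P[:,2]>z0)&(P[:,2]<.1)
  if s.any(): print(nm,s.sum(),S[s].mean(0).round(1),S[s].min(0).round(1),S[s].max(0).round(1),P[s,2].max().round(3))
E
```

```text
140 minx [202. 202. 203.] z [0.327 0.328 0.33  0.331]
120 minx [201. 202. 203.] z [0.333 0.335 0.334 0.338]
100 minx [199. 201. 202.] z [0.345 0.347 0.348 0.349]
80 minx [199. 199. 200.] z [0.358 0.361 0.362 0.363]
60 minx [195. 197. 199.] z [0.373 0.374 0.374 0.375]
40 minx [193. 195. 197.] z [0.382 0.384 0.385 0.386]
20 minx [193. 194. 196.] z [0.388 0.387 0.383 0.384]
0 minx [192. 193. 195.] z [0.386 0.386 0.383 0.384]
-20 minx [192. 193. 195.] z [0.387 0.384 0.383 0.384]
-40 minx [191. 192. 194.] z [0.383 0.385 0.386 0.387]
-60 minx [190. 191. 193.] z [0.384 0.384 0.382 0.385]
-80 minx [190. 190. 193.] z [0.386 0.384 0.384 0.385]
-100 minx [189. 190. 192.] z [0.383 0.385 0.386 0.382]
-120 minx [188. 189. 191.] z [0.385 0.382 0.384 0.383]
-140 minx [187. 188. 191.] z [0.387 0.386 0.385 0.383]
-160 minx [186. 188. 190.] z [0.383 0.384 0.381 0.382]
-180 minx [186. 187. 189.] z [0.386 0.383 0.383 0.385]
-200 minx [185. 186. 189.] z [0.386 0.382 0.382 0.383]
-220 minx [185. 186. 187.] z [0.385 0.382 0.384 0.385]
-240 minx [428. 430. 431.] z [0.173 0.173 0.172 0.176]
-260 minx [430. 431. 432.] z [0.176 0.178 0.174 0.174]
-280 minx [431. 432. 433.] z [0.187 0.183 0.179 0.182]
pin 46 [62.3 60.7] [56.3 54.5] [69.7 67.2] 0.082
vial 123 [-33.4   1.3] [-44.8  -9.7] [-22.1  12.4] 0.093
plate 96 [-72.7   0.9] [-76.6 -20. ] [-68.4  21.5] 0.073
hub 89 [50.3  2.7] [ 40.5 -10.2] [60.7 14.5] 0.056
postL 15 [34.8 53.4] [31.1 50.1] [38.6 56.6] 0.051
postR 14 [ 28.6 -51.8] [ 25.3 -55.4] [ 32.1 -48.6] 0.052
gL 49 [ 8.5 41.2] [ 0.2 36. ] [17.4 46.5] 0.046
gR 50 [  8.5 -40.3] [  0.5 -45.8] [ 16.7 -33.1] 0.045
```

```bash
python3 - <<'E'
from h import *
c=robot.camera('scene')
z=c['z_map'];v,u=np.where(z>0)
n=cv2.undistortPoints(np.stack([u,v],1).astype(float)[:,None],c['intrinsics'],np.array(c['distortion'],float))[:,0]
P=(np.c_[n,np.ones(len(n))]*z[v,u][:,None]-np.array(c['t']))@np.array(c['R'])
P=np.r_[P,np.load('top0.npy')]
s=(P[:,2]>.1)&(P[:,2]<.41)&(P[:,1]>.03)&(P[:,1]<.5)&(P[:,0]>.35)&(P[:,0]<.9)
Q=P[s]
for x0 in np.arange(.36,.8,.04):
  k=abs(Q[:,0]-x0)<.02
  if k.sum()>20: print(round(x0,2),'min y',np.percentile(Q[k,1],[1,5]).round(3))
for y0 in np.arange(.06,.5,.04):
  k=abs(Q[:,1]-y0)<.02
  if k.sum()>20: print('y',round(y0,2),'min x',np.percentile(Q[k,0],[1,5]).round(3))
k=(abs(P[:,0]-.6)<.25)&(abs(P[:,1]+.2)<.25)&(P[:,2]>.45);print('above',k.sum(),P[k].min(0) if k.any() else '')
E
```

```text
0.44 min y [0.155 0.157]
0.48 min y [0.147 0.149]
0.52 min y [0.134 0.136]
0.56 min y [0.12  0.122]
0.6 min y [0.108 0.109]
0.64 min y [0.094 0.096]
0.68 min y [0.081 0.083]
0.72 min y [0.068 0.07 ]
0.76 min y [0.055 0.057]
0.8 min y [0.042 0.044]
y 0.06 min x [0.707 0.714]
y 0.1 min x [0.585 0.592]
y 0.14 min x [0.463 0.47 ]
y 0.18 min x [0.46  0.461]
y 0.22 min x [0.471 0.474]
y 0.26 min x [0.484 0.486]
y 0.3 min x [0.497 0.499]
y 0.34 min x [0.511 0.511]
above 17117 [ 0.35000323 -0.44999796  0.45000056]
```

Emit:
send_rows(deltas=[{"tx": -2.2,"ty": -2,"tz": -2},{"tx": -4.4,"ty": -4,"tz": -4},{"tx": -6.6,"ty": -6,"tz": -6},{"tx": -8.8,"ty": -8,"tz": -8},{"tx": -11,"ty": -10,"tz": -10}], claw=0, squeeze=20)

```text
schema error: expected keys tx, ty, tz, rx, ry, rz
```

Emit:
send_rows(deltas=[{"tx": -2.2,"ty": -2,"tz": -2,"rx": 0,"ry": 0,"rz": 0},{"tx": -4.4,"ty": -4,"tz": -4,"rx": 0,"ry": 0,"rz": 0},{"tx": -6.6,"ty": -6,"tz": -6,"rx": 0,"ry": 0,"rz": 0},{"tx": -8.8,"ty": -8,"tz": -8,"rx": 0,"ry": 0,"rz": 0},{"tx": -11,"ty": -10,"tz": -10,"rx": 0,"ry": 0,"rz": 0}], claw=0, squeeze=20)

```text
time: 1.77
position: [0.2609, 0.4675, 0.3234]
tool_rot: [0.15, 0.989, -0.0, 0.0]
ft_force: [0.1, 0.2, -0.2]
grip_width: 0.0615
```

Emit:
send_rows(deltas=[{"tx": -2,"ty": -2,"tz": -2,"rx": 0,"ry": 0,"rz": 0},{"tx": -4,"ty": -4,"tz": -4,"rx": 0,"ry": 0,"rz": 0},{"tx": -6,"ty": -6,"tz": -6,"rx": 0,"ry": 0,"rz": 0},{"tx": -8,"ty": -8,"tz": -8,"rx": 0,"ry": 0,"rz": 0},{"tx": -10,"ty": -10,"tz": -10,"rx": 0,"ry": 0,"rz": 0}])

```text
time: 2.18
position: [0.3266, 0.3423, 0.4237]
tool_rot: [0.15, 0.989, 0.0, 0.0]
ft_force: [0.6, 0.5, 0.3]
grip_width: 0.0283
```

Emit:
send_rows(deltas=[{"tx": -2.2,"ty": -2.3,"tz": -1.2,"rx": 0,"ry": 0,"rz": 0},{"tx": -4.4,"ty": -4.6,"tz": -2.4,"rx": 0,"ry": 0,"rz": 0},{"tx": -6.6,"ty": -6.9,"tz": -3.6,"rx": 0,"ry": 0,"rz": 0},{"tx": -8.8,"ty": -9.2,"tz": -4.8,"rx": 0,"ry": 0,"rz": 0},{"tx": -11,"ty": -11.5,"tz": -6,"rx": 0,"ry": 0,"rz": 0}])

```text
time: 2.6
position: [0.3976, 0.1998, 0.4834]
tool_rot: [0.15, 0.989, 0.0, 0.0]
ft_force: [0.3, 0.3, -0.9]
grip_width: 0.002
```

Emit:
send_rows(deltas=[{"tx": -2.7,"ty": -2.3,"tz": 0,"rx": 0,"ry": 0,"rz": 0},{"tx": -5.4,"ty": -4.6,"tz": 0,"rx": 0,"ry": 0,"rz": 0},{"tx": -8.1,"ty": -7,"tz": 0,"rx": 0,"ry": 0,"rz": 0},{"tx": -10.8,"ty": -9.4,"tz": 0,"rx": 0,"ry": 0,"rz": 0},{"tx": -13.5,"ty": -11.7,"tz": 0,"rx": 0,"ry": 0,"rz": 0}])

```text
time: 3.02
position: [0.4921, 0.0478, 0.4828]
tool_rot: [0.15, 0.989, 0.0, 0.0]
ft_force: [0.6, 0.3, -0.2]
grip_width: 0.0006
```

Emit:
send_rows(deltas=[{"tx": -2.7,"ty": -2.3,"tz": 1,"rx": 0,"ry": 0,"rz": 0},{"tx": -5.4,"ty": -4.6,"tz": 2,"rx": 0,"ry": 0,"rz": 0},{"tx": -8.1,"ty": -7,"tz": 4,"rx": 0,"ry": 0,"rz": 0},{"tx": -10.8,"ty": -9.4,"tz": 6,"rx": 0,"ry": 0,"rz": 0},{"tx": -13.5,"ty": -11.7,"tz": 8,"rx": 0,"ry": 0,"rz": 0}])

```text
time: 3.43
position: [0.5866, -0.104, 0.4019]
tool_rot: [0.15, 0.989, -0.0, 0.0]
ft_force: [-0.3, -0.3, 0.5]
grip_width: 0.0006
```

Emit:
send_rows(deltas=[{"tx": 0,"ty": 0,"tz": 4,"rx": 0,"ry": 0,"rz": 0},{"tx": 0,"ty": 0,"tz": 8,"rx": 0,"ry": 0,"rz": 0},{"tx": 0,"ty": 0,"tz": 12,"rx": 0,"ry": 0,"rz": 0},{"tx": 0,"ty": 0,"tz": 16,"rx": 0,"ry": 0,"rz": 0},{"tx": 0,"ty": 0,"tz": 19,"rx": 0,"ry": 0,"rz": 0}])

```text
time: 3.85
position: [0.5844, -0.1018, 0.2092]
tool_rot: [0.15, 0.989, 0.0, -0.002]
ft_force: [0.0, -0.0, 0.7]
grip_width: 0.0002
```

```bash
cat >> h.py <<'E'
a=np.deg2rad(-18.0)
Rs=np.array([[np.cos(a),np.sin(a)],[-np.sin(a),np.cos(a)]])
def st(p): return Rs@(np.array(p[:2])-[.561,-.095])*1000
def wo(s): return Rs.T@(np.array(s)/1000)+[.561,-.095]
def delta(s,z):
    from scipy.spatial.transform import Rotation as Ro
    o=robot.get_obs();w=np.r_[wo(s),z];return (Ro.from_quat(o['tool_rot']).as_matrix().T@(w-o['position'])*100).round(2)
def show(name,tag,b=None,f=3.5):
    c=robot.camera(name);im=c['color'][:,:,::-1]
    if b: im=cv2.resize(im[b[1]:b[3],b[0]:b[2]],None,fx=f,fy=f,interpolation=cv2.INTER_CUBIC)
    cv2.imwrite(f'pics/{tag}.png',im);return c
E
python3 - <<'E'
from h import *
o=robot.get_obs();print(o['position'].round(4) if hasattr(o['position'],'round') else o['position'],st(o['position']),o['grip_width'],o['time'])
show('scene','s1',(210,130,410,300))
print(delta([36,58],.12),delta([36,58],.058))
E
```

```text
[ 0.5844 -0.1018  0.2092] [24.31439747  0.73674527] 0.00018732068536363037 3.85
[-1.73  5.69  8.36] [-1.82  5.68 14.56]
```

View pics/s1.png

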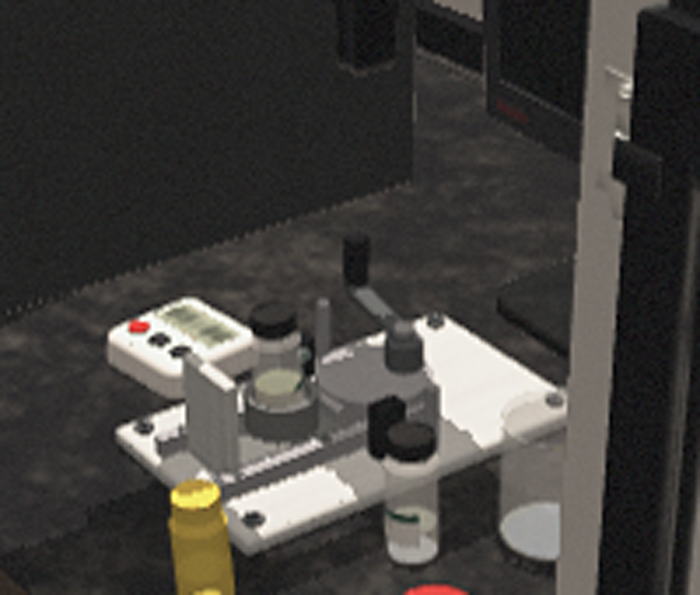

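Emit:
send_rows(deltas=[{"tx": -0.8,"ty": 2.8,"tz": 2,"rx": 0,"ry": 0,"rz": 0},{"tx": -1.5,"ty": 5.7,"tz": 4,"rx": 0,"ry": 0,"rz": 0},{"tx": -1.5,"ty": 5.7,"tz": 6.5,"rx": 0,"ry": 0,"rz": 0},{"tx": -1.5,"ty": 5.7,"tz": 8.4,"rx": 0,"ry": 0,"rz": 0},{"tx": -1.5,"ty": 5.7,"tz": 8.4,"rx": 0,"ry": 0,"rz": 0}])

```text
time: 4.32
position: [0.6151, -0.051, 0.1256]
tool_rot: [0.149, 0.989, 0.0, -0.004]
ft_force: [-0.3, 0.5, -0.3]
grip_width: 0.0003
```

```bash
python3 - <<'E'
from h import *
o=robot.get_obs();print(o['position'],st(o['position']),o['ft_force'])
show('scene','s2',(210,130,410,300));show('top','t2',(220,110,440,300))
print(delta([36,58],.058))
E
```

```text
[ 0.6151241  -0.05101971  0.12557894] [37.88442115 58.55300765] [-0.28332807  0.5007416  -0.30999583]
[ 0.46 -0.    7.11]
```

View pics/s2.png

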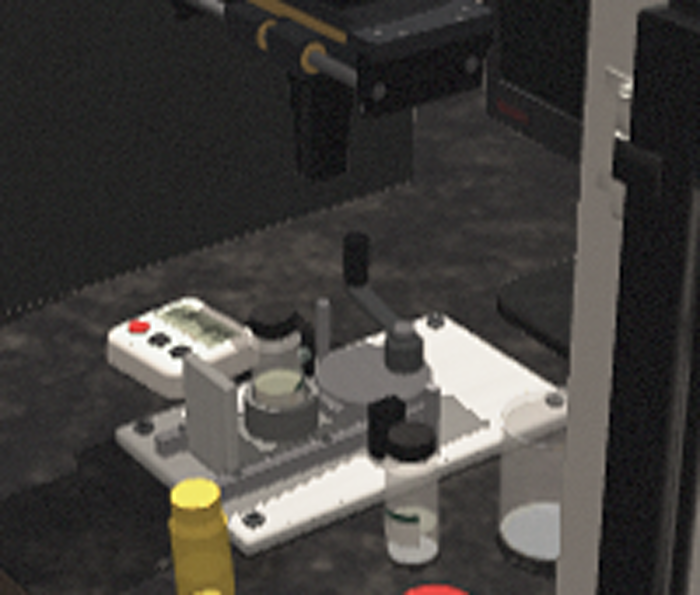

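View pics/t2.png

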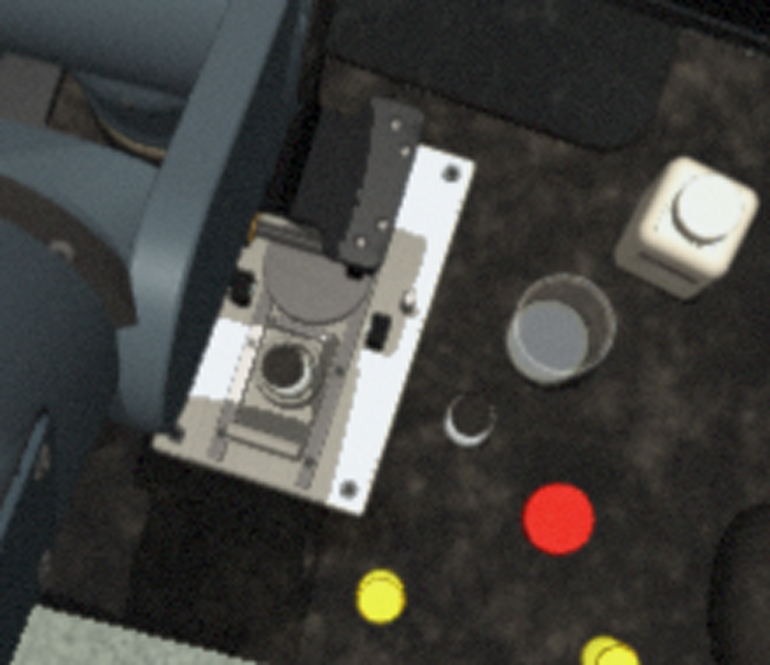

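Emit:
send_rows(deltas=[{"tx": 0.5,"ty": 0,"tz": 2,"rx": 0,"ry": 0,"rz": 0},{"tx": 0.5,"ty": 0,"tz": 4,"rx": 0,"ry": 0,"rz": 0},{"tx": 0.5,"ty": 0,"tz": 5.5,"rx": 0,"ry": 0,"rz": 0},{"tx": 0.5,"ty": 0,"tz": 6.2,"rx": 0,"ry": 0,"rz": 0},{"tx": 0.5,"ty": 0,"tz": 6.2,"rx": 0,"ry": 0,"rz": 0}])

```text
time: 4.83
position: [0.6126, -0.0512, 0.0669]
tool_rot: [0.15, 0.989, -0.0, 0.0]
ft_force: [-0.7, -0.1, 0.1]
grip_width: 0.0004
```

```bash
python3 - <<'E'
from h import *
from scipy.spatial.transform import Rotation as Ro
c=show('scene','s3',(210,130,410,300));show('top','t3',(220,110,440,300))
o=robot.get_obs();print(o['position'],st(o['position']),o['ft_force'],Ro.from_quat(o['tool_rot']).as_matrix().round(4).tolist())
print(delta([36,58],.058))
for n,z in dict(lever_pin=.065,vial_center=.056,push_face=.055).items():
  for r in robot.tip_of(n,'scene')[:3]: print(n,r['p'],r['xy'],st(px2w(c,r['xy'],z)))
E
```

```text
[ 0.61365996 -0.05131691  0.0681598 ] [36.58377706 57.81790905] [-0.00383233 -0.95987169 -0.32921512] [[-0.955, 0.2967, 0.0027], [0.2967, 0.955, -0.0007], [-0.0028, 0.0001, -1.0]]
[0.06 0.02 1.02]
lever_pin 0.94 [312.6, 203.3] [65.80475853 60.24912398]
vial_center 0.73 [293.2, 234.6] [-24.79702321  -3.40463254]
vial_center 0.71 [267.9, 287.3] [-150.21806086 -113.8587516 ]
vial_center 0.65 [317.4, 331.8] [-152.16673881 -246.31337161]
push_face 0.92 [271.7, 245.1] [-75.11853949  -9.43895061]
push_face 0.45 [289.2, 235.4] [-31.29081543  -0.05380475]
```

View pics/s3.png

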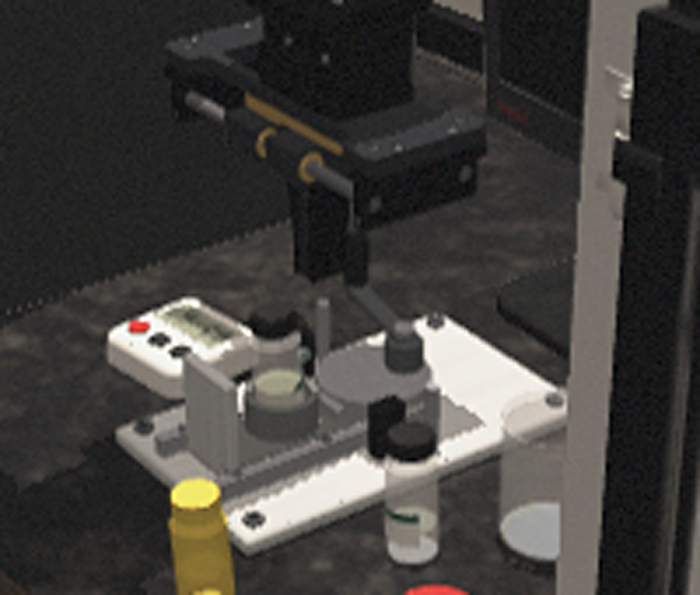

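View pics/t3.png

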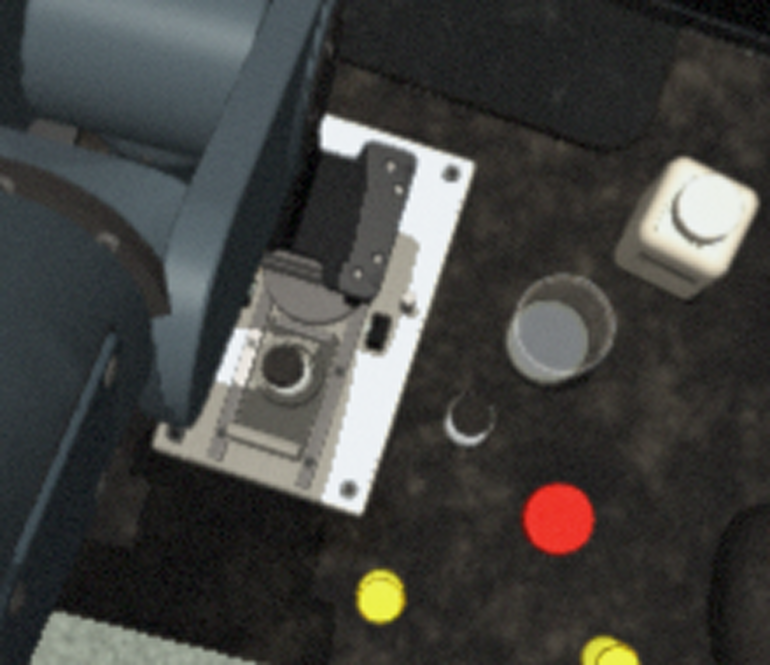

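Emit:
send_rows(deltas=[{"tx": 0,"ty": 0.3,"tz": 0.4,"rx": 0,"ry": 0,"rz": 0},{"tx": 0,"ty": 0.5,"tz": 0.9,"rx": 0,"ry": 0,"rz": 0},{"tx": 0,"ty": 0.5,"tz": 0.9,"rx": 0,"ry": 0,"rz": 0},{"tx": 0,"ty": 0.5,"tz": 0.9,"rx": 0,"ry": 0,"rz": 0}])

```text
time: 5.42
position: [0.6135, -0.0456, 0.0571]
tool_rot: [0.15, 0.989, 0.0, -0.001]
ft_force: [0.2, 0.5, 0.5]
grip_width: 0.0004
```

```bash
cat > plan.py <<'E'
from h import *
from scipy.optimize import brentq
def F(th,a=9.5,b=15,r=7):
    t=np.array([np.cos(th),-np.sin(th)]);P=np.array([50+62*np.sin(th),62*np.cos(th)])
    sd=lambda d:(lambda q:np.hypot(*np.maximum(q,0))+min(max(q),0)-r)(abs(d*t)-[a,b])
    d=brentq(sd,5,60);return P-d*t
if __name__=='__main__':
    o=robot.get_obs();print(o['time'],o['position'],st(o['position']),o['ft_force'])
    from scipy.spatial.transform import Rotation as Ro
    M=Ro.from_quat([.15,.98869,0,0]).as_matrix()
    p0=np.array(o['position'])[:2]; prev=p0
    ths=np.linspace(.1,np.pi,45)
    for k in range(0,45,5):
        for th in ths[k:k+5]:
            w=wo(F(th));d=M[:2,:2].T@(w-prev)*100
            print(round(th,2),F(th).round(1),d.round(2))
        prev=wo(F(ths[k:k+5][-1]));print()
E
python3 plan.py
```

```text
5.4167 [ 0.61351276 -0.04556482  0.05705866] [34.66629236 63.24298795] [0.2358188  0.51683496 0.50742174]
0.1 [39.7 63.3] [-0.5  0. ]
0.17 [43.9 63.9] [-0.93  0.06]
0.24 [48.1 64.3] [-1.35  0.08]
0.31 [52.3 64.3] [-1.76  0.09]
0.38 [56.3 64.2] [-2.16  0.07]

0.45 [60.2 63.8] [-0.39 -0.04]
0.51 [64.  63.3] [-0.77 -0.1 ]
0.58 [67.7 62.6] [-1.14 -0.17]
0.65 [71.2 61.9] [-1.48 -0.25]
0.72 [74.5 61.1] [-1.81 -0.34]

0.79 [77.8 60.1] [-0.33 -0.1 ]
0.86 [81.3 58.7] [-0.68 -0.25]
0.93 [85.  56.8] [-1.04 -0.44]
1.0 [88.7 54.4] [-1.42 -0.69]
1.07 [92.4 51.5] [-1.78 -0.98]

1.14 [96.1 48. ] [-0.36 -0.35]
1.21 [99.5 44.1] [-0.7  -0.74]
1.28 [102.6  40.1] [-1.   -1.15]
1.34 [105.3  35.9] [-1.27 -1.57]
1.41 [107.7  31.7] [-1.5 -2. ]

1.48 [109.8  27.5] [-0.2  -0.43]
1.55 [111.6  23.2] [-0.37 -0.86]
1.62 [113.   18.9] [-0.51 -1.29]
1.69 [114.2  14.6] [-0.62 -1.72]
1.76 [115.1  10.4] [-0.71 -2.14]

1.83 [115.7   6.2] [-0.06 -0.42]
1.9 [116.2   2.1] [-0.1  -0.83]
1.97 [116.4  -1.9] [-0.11 -1.23]
2.04 [116.4  -5.9] [-0.11 -1.64]
2.1 [116.  -10.3] [-0.06 -2.07]

2.17 [115.1 -14.8] [ 0.09 -0.45]
2.24 [113.7 -19.5] [ 0.24 -0.92]
2.31 [111.8 -24.3] [ 0.44 -1.4 ]
2.38 [109.2 -29.3] [ 0.7  -1.89]
2.45 [106.  -34.1] [ 1.02 -2.37]

2.52 [102.6 -38.6] [ 0.35 -0.44]
2.59 [ 99.1 -42.6] [ 0.71 -0.84]
2.66 [ 95.3 -46.2] [ 1.08 -1.2 ]
2.73 [ 91.5 -49.5] [ 1.47 -1.52]
2.8 [ 87.5 -52.4] [ 1.88 -1.8 ]

2.87 [ 83.4 -55. ] [ 0.41 -0.25]
2.93 [ 79.3 -57.2] [ 0.83 -0.47]
3.0 [ 75.  -59.1] [ 1.25 -0.66]
3.07 [ 70.8 -60.7] [ 1.68 -0.81]
3.14 [ 66.5 -62. ] [ 2.11 -0.93]
```

Emit:
send_rows(deltas=[{"tx": -0.5,"ty": 0,"tz": 0,"rx": 0,"ry": 0,"rz": 0},{"tx": -0.9,"ty": 0.05,"tz": 0,"rx": 0,"ry": 0,"rz": 0},{"tx": -1.35,"ty": 0.1,"tz": 0,"rx": 0,"ry": 0,"rz": 0},{"tx": -1.75,"ty": 0.1,"tz": 0,"rx": 0,"ry": 0,"rz": 0},{"tx": -2.15,"ty": 0.1,"tz": 0,"rx": 0,"ry": 0,"rz": 0}])

```text
time: 5.83
position: [0.6323, -0.052, 0.0571]
tool_rot: [0.15, 0.989, -0.001, -0.003]
ft_force: [-6.2, -2.4, 2.8]
grip_width: 0.0002
```

```bash
python3 - <<'E'
from h import *
c=show('scene','s4',(210,130,410,300))
o=robot.get_obs();print(o['position'],st(o['position']),o['ft_force'])
for r in robot.tip_of('lever_pin','scene')[:2]: print(r['p'],r['xy'],st(px2w(c,r['xy'],.065)))
E
```

```text
[ 0.63316227 -0.05234027  0.05704073] [55.44781882 62.87118069] [-5.4766667  -2.72475577  0.07695026]
0.76 [316.9, 204.4] [69.78040851 51.56572415]
```

View pics/s4.png

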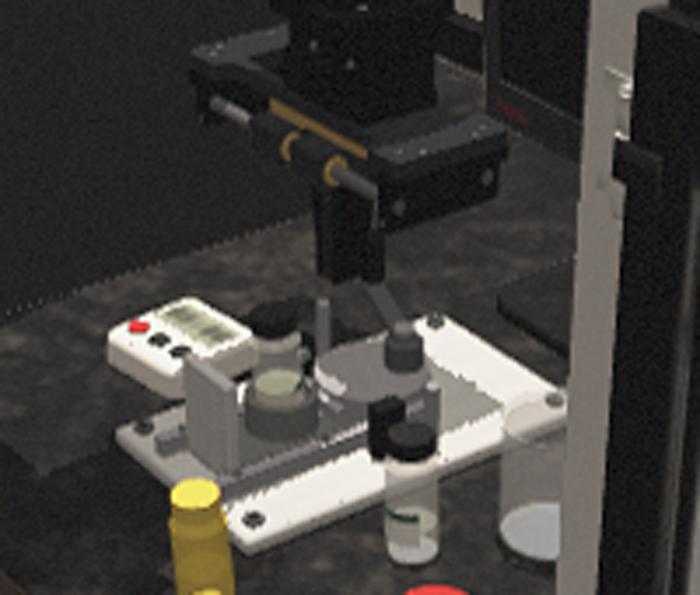

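The pin moves with the fingers (crop 375,255), at about 6 N.

Emit:
send_rows(deltas=[{"tx": -0.4,"ty": -0.05,"tz": 0,"rx": 0,"ry": 0,"rz": 0},{"tx": -0.8,"ty": -0.1,"tz": 0,"rx": 0,"ry": 0,"rz": 0},{"tx": -1.15,"ty": -0.15,"tz": 0,"rx": 0,"ry": 0,"rz": 0},{"tx": -1.5,"ty": -0.25,"tz": 0,"rx": 0,"ry": 0,"rz": 0},{"tx": -1.8,"ty": -0.35,"tz": 0,"rx": 0,"ry": 0,"rz": 0}])

```text
time: 6.35
position: [0.6477, -0.0598, 0.0564]
tool_rot: [0.15, 0.989, 0.0, -0.004]
ft_force: [-4.5, 0.7, 0.1]
grip_width: 0.0005
```

Emit:
send_rows(deltas=[{"tx": -0.35,"ty": -0.1,"tz": 0,"rx": 0,"ry": 0,"rz": 0},{"tx": -0.7,"ty": -0.25,"tz": 0,"rx": 0,"ry": 0,"rz": 0},{"tx": -1.05,"ty": -0.45,"tz": 0,"rx": 0,"ry": 0,"rz": 0},{"tx": -1.4,"ty": -0.7,"tz": 0,"rx": 0,"ry": 0,"rz": 0},{"tx": -1.8,"ty": -1.0,"tz": 0,"rx": 0,"ry": 0,"rz": 0}])

```text
time: 6.77
position: [0.6663, -0.0747, 0.0579]
tool_rot: [0.15, 0.989, 0.0, 0.001]
ft_force: [-1.4, 3.1, 0.8]
grip_width: 0.0004
```

```bash
python3 - <<'E'
from h import *
c=show('scene','s5',(210,130,410,300))
o=robot.get_obs();print(o['position'],st(o['position']),o['ft_force'])
for r in robot.tip_of('lever_pin','scene')[:2]: print(r['p'],r['xy'],st(px2w(c,r['xy'],.065)))
E
```

```text
[ 0.6671963  -0.07597718  0.05798983] [95.12030849 50.90823792] [-0.20701782  2.69763327 -0.20046557]
0.56 [335.1, 205.2] [96.14946311 27.9447455 ]
0.17 [263.1, 232.0] [-71.64902233  23.5171254 ]
```

View pics/s5.png

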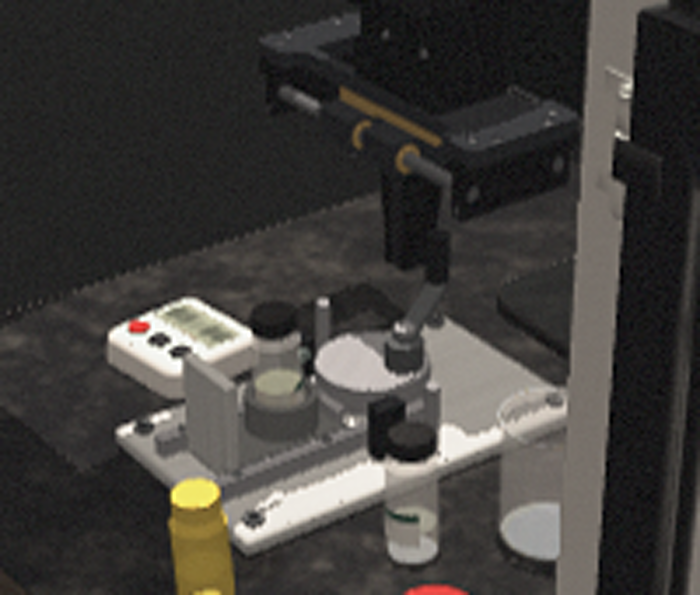

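Pin at crop (437,255), about θ≈1.05, following the plan.

Emit:
send_rows(deltas=[{"tx": -0.2,"ty": -0.35,"tz": 0,"rx": 0,"ry": 0,"rz": 0},{"tx": -0.5,"ty": -0.75,"tz": 0,"rx": 0,"ry": 0,"rz": 0},{"tx": -0.8,"ty": -1.15,"tz": 0,"rx": 0,"ry": 0,"rz": 0},{"tx": -1.1,"ty": -1.55,"tz": 0,"rx": 0,"ry": 0,"rz": 0},{"tx": -1.3,"ty": -2.0,"tz": 0,"rx": 0,"ry": 0,"rz": 0}])

```text
time: 7.28
position: [0.6718, -0.0983, 0.0578]
tool_rot: [0.15, 0.989, -0.0, 0.0]
ft_force: [-1.0, 4.0, 2.3]
grip_width: 0.0005
```

Emit:
send_rows(deltas=[{"tx": -0.2,"ty": -0.45,"tz": 0,"rx": 0,"ry": 0,"rz": 0},{"tx": -0.35,"ty": -0.85,"tz": 0,"rx": 0,"ry": 0,"rz": 0},{"tx": -0.5,"ty": -1.3,"tz": 0,"rx": 0,"ry": 0,"rz": 0},{"tx": -0.6,"ty": -1.7,"tz": 0,"rx": 0,"ry": 0,"rz": 0},{"tx": -0.7,"ty": -2.15,"tz": 0,"rx": 0,"ry": 0,"rz": 0}])

```text
time: 7.7
position: [0.6712, -0.1206, 0.0572]
tool_rot: [0.15, 0.989, 0.0, -0.001]
ft_force: [-1.1, 3.2, 0.1]
grip_width: 0.0009
```

Emit:
send_rows(deltas=[{"tx": -0.05,"ty": -0.4,"tz": 0,"rx": 0,"ry": 0,"rz": 0},{"tx": -0.1,"ty": -0.85,"tz": 0,"rx": 0,"ry": 0,"rz": 0},{"tx": -0.1,"ty": -1.25,"tz": 0,"rx": 0,"ry": 0,"rz": 0},{"tx": -0.1,"ty": -1.65,"tz": 0,"rx": 0,"ry": 0,"rz": 0},{"tx": -0.05,"ty": -2.05,"tz": 0,"rx": 0,"ry": 0,"rz": 0}])

```text
time: 8.12
position: [0.6656, -0.1399, 0.0572]
tool_rot: [0.15, 0.989, 0.001, -0.001]
ft_force: [-2.3, 6.9, -0.1]
grip_width: 0.0003
```

```bash
python3 - <<'E'
from h import *
c=show('scene','s6',(210,130,410,300))
o=robot.get_obs();print(o['position'],st(o['position']),o['ft_force'])
for r in robot.tip_of('lever_pin','scene')[:2]: print(r['p'],r['xy'],st(px2w(c,r['xy'],.065)))
E
```

```text
[ 0.66504978 -0.1405509   0.05715683] [113.03322676 -11.16832733] [-1.90108128  5.25580774  1.21921594]
0.65 [356.5, 215.8] [101.92415033 -29.41346177]
0.23 [332.4, 314.3] [-117.64868381 -236.40102539]
```

View pics/s6.png

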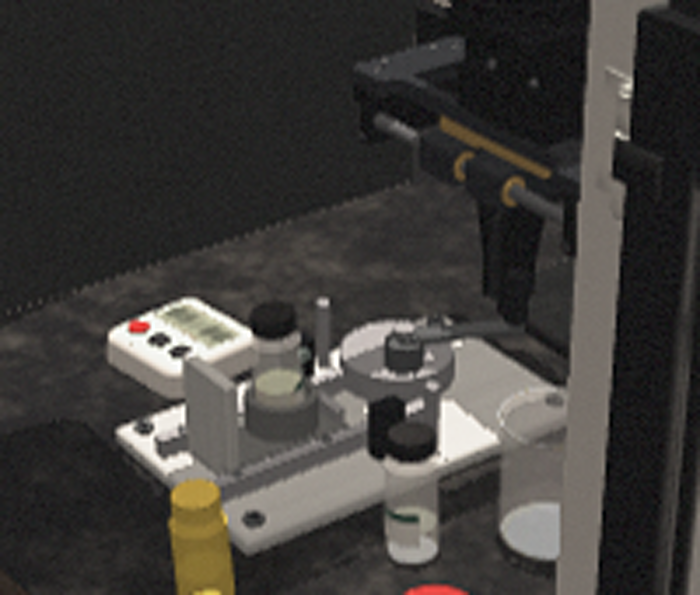

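Emit:
send_rows(deltas=[{"tx": -0.25,"ty": -0.35,"tz": 0,"rx": 0,"ry": 0,"rz": 0},{"tx": -0.1,"ty": -0.85,"tz": 0,"rx": 0,"ry": 0,"rz": 0},{"tx": 0.1,"ty": -1.3,"tz": 0,"rx": 0,"ry": 0,"rz": 0},{"tx": 0.35,"ty": -1.8,"tz": 0,"rx": 0,"ry": 0,"rz": 0},{"tx": 0.7,"ty": -2.3,"tz": 0,"rx": 0,"ry": 0,"rz": 0}])

```text
time: 8.63
position: [0.6545, -0.1617, 0.0582]
tool_rot: [0.15, 0.989, -0.001, 0.002]
ft_force: [3.5, 2.2, -1.2]
grip_width: 0.0006
```

```bash
python3 - <<'E'
from h import *
c=show('scene','s7',(210,130,410,300));c2=show('top','t7',(220,110,440,300))
o=robot.get_obs();print(o['position'],st(o['position']),o['ft_force'])
for n,cc in(('scene',c),('top',c2)):
 for r in robot.tip_of('lever_pin',n)[:2]: print(r['p'],r['xy'],st(px2w(cc,r['xy'],.065)))
E
```

```text
[ 0.65320629 -0.16233573  0.05815531] [108.50127609 -35.54677689] [ 0.90509501 -0.83096649 -0.1473812 ]
0.94 [358.7, 221.1] [ 92.05769723 -47.42904605]
```

View pics/s7.png

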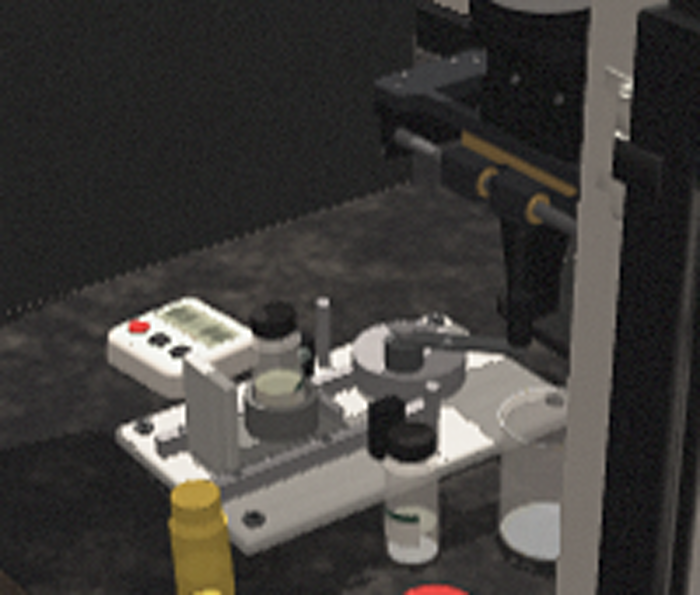

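View pics/t7.png

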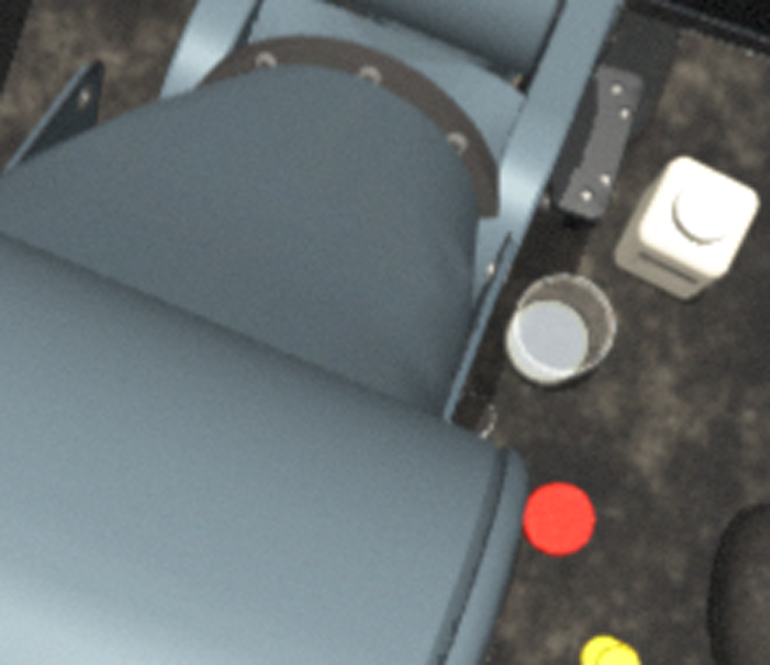

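Emit:
send_rows(deltas=[{"tx": 0.5,"ty": -0.4,"tz": 0,"rx": 0,"ry": 0,"rz": 0},{"tx": 0.9,"ty": -0.75,"tz": 0,"rx": 0,"ry": 0,"rz": 0},{"tx": 1.3,"ty": -1.05,"tz": 0,"rx": 0,"ry": 0,"rz": 0},{"tx": 1.7,"ty": -1.4,"tz": 0,"rx": 0,"ry": 0,"rz": 0},{"tx": 2.1,"ty": -1.7,"tz": 0,"rx": 0,"ry": 0,"rz": 0}])

```text
time: 9.25
position: [0.6272, -0.17, 0.0579]
tool_rot: [0.15, 0.989, 0.0, -0.0]
ft_force: [3.1, 1.1, 1.1]
grip_width: 0.0003
```

Emit:
send_rows(deltas=[{"tx": 0.3,"ty": -0.25,"tz": 0,"rx": 0,"ry": 0,"rz": 0},{"tx": 0.6,"ty": -0.45,"tz": 0,"rx": 0,"ry": 0,"rz": 0},{"tx": 0.9,"ty": -0.65,"tz": 0,"rx": 0,"ry": 0,"rz": 0},{"tx": 1.2,"ty": -0.8,"tz": 0,"rx": 0,"ry": 0,"rz": 0},{"tx": 1.4,"ty": -0.9,"tz": 0,"rx": 0,"ry": 0,"rz": 0}])

```text
time: 9.67
position: [0.6111, -0.1748, 0.0574]
tool_rot: [0.15, 0.989, -0.0, -0.0]
ft_force: [3.5, 0.1, -1.6]
grip_width: 0.0008
```

```bash
python3 - <<'E'
from h import *
c=show('scene','s8',(210,130,410,300))
o=robot.get_obs();print(o['position'],st(o['position']),o['ft_force'],delta([66.5,-62],.057))
for n,cc in(('scene',c),):
 for r in robot.tip_of('lever_pin',n)[:2]: print(r['p'],r['xy'],st(px2w(cc,r['xy'],.065)))
 for r in robot.tip_of('cam_axis',n)[:2]: print(r['p'],r['xy'],st(px2w(cc,r['xy'],.05)))
E
```

```text
[ 0.61073081 -0.17469177  0.05737702] [ 71.92292178 -60.42371497] [ 2.87935697 -0.59178518  0.09877725] [ 0.54 -0.15  0.04]
0.89 [348.5, 231.6] [ 52.42360699 -66.05855253]
0.54 [363.5, 281.2] [ -26.85496628 -199.51116374]
0.65 [323.0, 226.9] [41.94783918 -4.74184674]
0.62 [333.9, 316.4] [-106.92606584 -226.75484242]
```

View pics/s8.png

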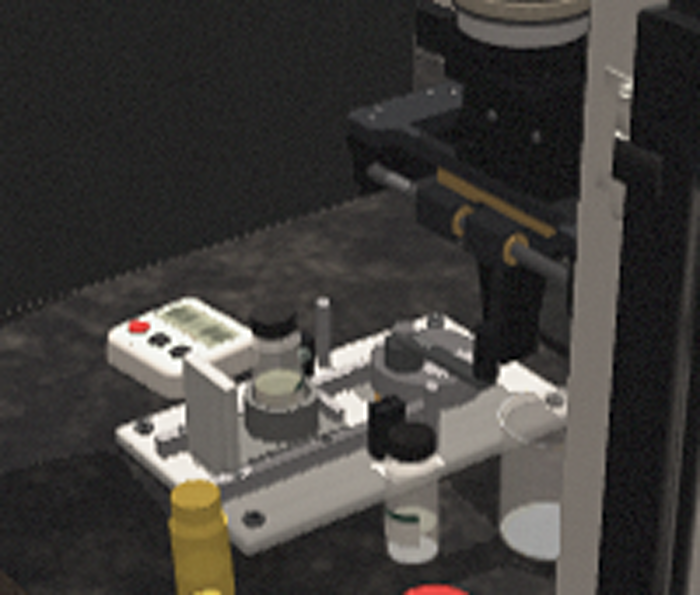

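Emit:
send_rows(deltas=[{"tx": 0.25,"ty": -0.1,"tz": 0,"rx": 0,"ry": 0,"rz": 0},{"tx": 0.5,"ty": -0.1,"tz": 0,"rx": 0,"ry": 0,"rz": 0},{"tx": 0.5,"ty": -0.1,"tz": 0,"rx": 0,"ry": 0,"rz": 0}])

```text
time: 10.07
position: [0.6063, -0.1741, 0.0575]
tool_rot: [0.15, 0.989, -0.0, -0.0]
ft_force: [1.5, -1.1, -0.3]
grip_width: 0.0005
```

```bash
python3 - <<'E'
from h import *
c=show('scene','s9',(270,180,410,280),5)
o=robot.get_obs();print(o['position'],st(o['position']),o['ft_force'],delta([66.5,-62],.057))
for th in (3.04,3.14,3.24):
  P=[50+62*np.sin(th),62*np.cos(th)]
  print(th,[ (w2px(c,np.r_[wo(P),z])-[270,180])*5 for z in(.05,.08)])
print((w2px(c,np.r_[wo([50,0]),.05])-[270,180])*5, (w2px(c,np.r_[wo([35,54]),.05])-[270,180])*5,(w2px(c,np.r_[wo([29,-52]),.05])-[270,180])*5)
E
```

```text
[ 0.60627382 -0.17415675  0.05746328] [ 67.51874474 -61.29216364] [ 1.83117513 -0.72205432 -1.02628832] [ 0.1  -0.07  0.05]
3.04 [array([391.77017487, 285.68158874]), array([394.39017123, 213.53300455])]
3.14 [array([379.06649556, 291.23926754]), array([381.51450761, 218.94392988])]
3.24 [array([365.1982641 , 296.11934632]), array([367.45547531, 223.69643504])]
[274.39684797 223.14325107] [158.39158918 178.95114815] [315.97916758 297.57903186]
```

View pics/s9.png

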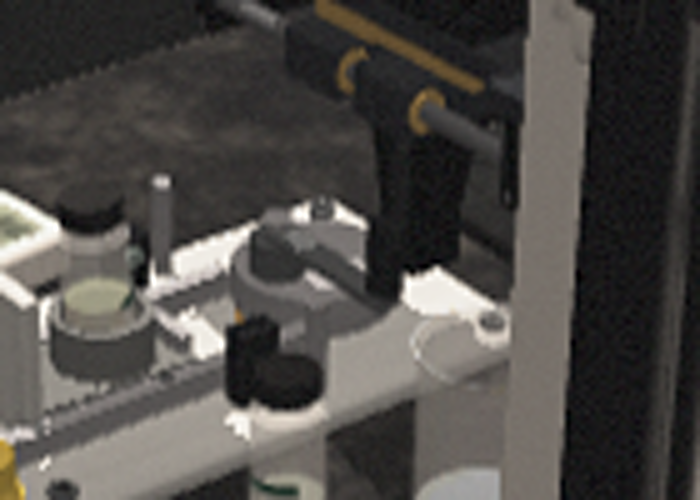

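Emit:
send_rows(deltas=[{"tx": -1,"ty": 0,"tz": 0,"rx": 0,"ry": 0,"rz": 0},{"tx": -2,"ty": 0,"tz": 0,"rx": 0,"ry": 0,"rz": 0},{"tx": -2,"ty": 0,"tz": -3.5,"rx": 0,"ry": 0,"rz": 0},{"tx": -2,"ty": 0,"tz": -7,"rx": 0,"ry": 0,"rz": 0},{"tx": -2,"ty": 0,"tz": -11,"rx": 0,"ry": 0,"rz": 0}])

```text
time: 10.53
position: [0.6227, -0.1787, 0.1658]
tool_rot: [0.15, 0.989, 0.001, -0.005]
ft_force: [-0.3, -0.4, 0.1]
grip_width: 0.0006
```

Emit:
send_rows(deltas=[{"tx": 3.5,"ty": 1,"tz": -1,"rx": 0,"ry": 0,"rz": 0},{"tx": 7,"ty": 2,"tz": -2,"rx": 0,"ry": 0,"rz": 0},{"tx": 10.5,"ty": 3,"tz": -3,"rx": 0,"ry": 0,"rz": 0},{"tx": 14,"ty": 4,"tz": -3,"rx": 0,"ry": 0,"rz": 0},{"tx": 17.5,"ty": 5.4,"tz": -3,"rx": 0,"ry": 0,"rz": 0}])

```text
time: 10.95
position: [0.4715, -0.0756, 0.1978]
tool_rot: [0.15, 0.989, -0.0, -0.001]
ft_force: [0.9, 0.3, 0.5]
grip_width: 0.0008
```

```bash
python3 - <<'E'
from h import *
c=show('scene','s10',(210,130,410,300));c2=show('top','t10',(220,110,440,300))
o=robot.get_obs();print(o['position'],st(o['position']),o['ft_force'],delta([-112,0],.05))
for n,cc in(('scene',c),('top',c2)):
  z=cc['z_map'];v,u=np.where(z>0)
  q=cv2.undistortPoints(np.stack([u,v],1).astype(float)[:,None],cc['intrinsics'],np.array(cc['distortion'],float))[:,0]
  P=(np.c_[q,np.ones(len(q))]*z[v,u][:,None]-np.array(cc['t']))@np.array(cc['R'])
  S=((P[:,:2]-[.561,-.095])@Rs.T)*1000
  for nm,(x0,x1,y0,y1,z0) in dict(pin=(30,75,-80,-45,.06),plate=(-100,-50,-30,30,.055),vial=(-60,0,-25,25,.08)).items():
    s=(S[:,0]>x0)&(S[:,0]<x1)&(S[:,1]>y0)&(S[:,1]<y1)&(P[:,2]>z0)&(P[:,2]<.1)
    if s.any(): print(n,nm,s.sum(),S[s].mean(0).round(1),S[s].min(0).round(1),S[s].max(0).round(1),P[s,2].max().round(3))
  for nm,zz in dict(lever_pin=.065,cam_axis=.05,push_face=.055).items():
    for r in robot.tip_of(nm,n)[:1]: print(n,nm,r['p'],st(px2w(cc,r['xy'],zz)))
E
```

```text
[ 0.46502176 -0.07122676  0.19632333] [-98.62706973  -7.04921412] [-0.80575322 -0.43688486 -0.37521782] [ 1.11  0.7  14.65]
scene pin 96 [ 48.4 -65.3] [ 42.3 -70.8] [ 57.3 -56.6] 0.081
scene plate 155 [-75.3  -3.1] [-79.3 -22.7] [-69.   22.2] 0.072
scene vial 126 [-35.9  -3.1] [-46.3 -13.2] [-24.   11.6] 0.092
scene lever_pin 0.72 [ 43.64166823 -67.50359381]
scene cam_axis 0.74 [49.51616713 -4.69549823]
scene push_face 0.74 [-83.02371688  -6.13120039]
top pin 55 [ 50.3 -61.9] [ 44.5 -68.4] [ 58.5 -55.2] 0.084
top lever_pin 0.61 [ 48.60220493 -64.17640711]
top cam_axis 0.69 [58.96324623 -0.19624438]
```

View pics/s10.png

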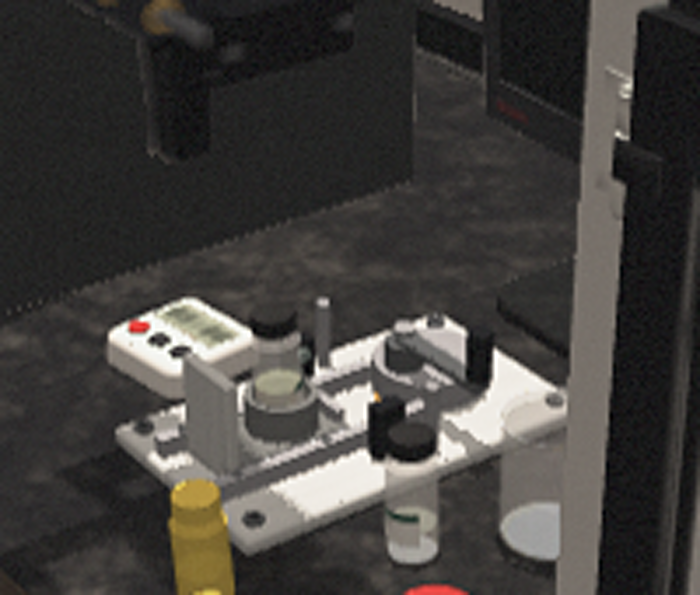

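View pics/t10.png

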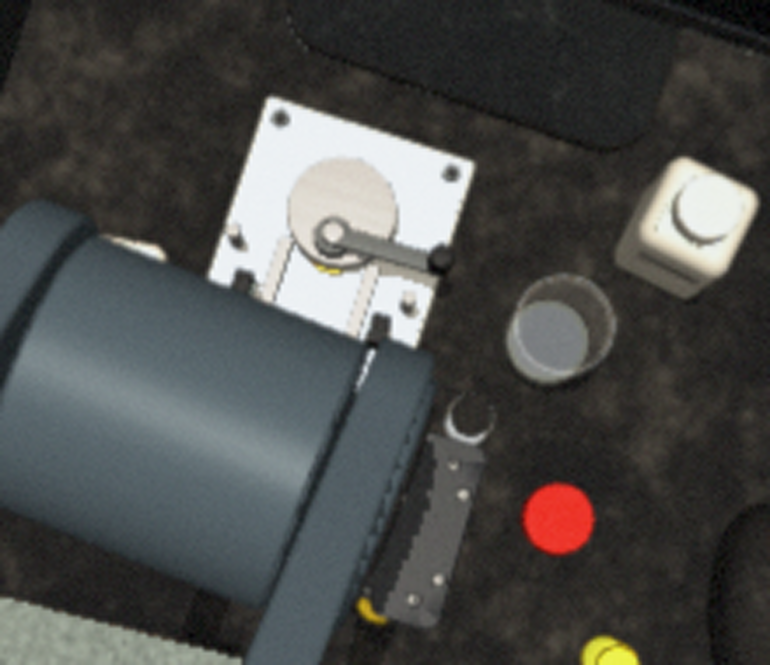

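Lever pin measured at stage (50.3, -61.9) mm, so it points straight right (θ≈π). Next I go behind the rear plate.

Emit:
send_rows(deltas=[{"tx": 1.4,"ty": 0.7,"tz": 3,"rx": 0,"ry": 0,"rz": 0},{"tx": 1.4,"ty": 0.7,"tz": 6.5,"rx": 0,"ry": 0,"rz": 0},{"tx": 1.4,"ty": 0.7,"tz": 10,"rx": 0,"ry": 0,"rz": 0},{"tx": 1.4,"ty": 0.7,"tz": 13,"rx": 0,"ry": 0,"rz": 0},{"tx": 1.4,"ty": 0.7,"tz": 14.5,"rx": 0,"ry": 0,"rz": 0}])

```text
time: 11.77
position: [0.4626, -0.0659, 0.0492]
tool_rot: [0.15, 0.989, 0.0, -0.002]
ft_force: [-1.0, 0.3, 0.2]
grip_width: 0.0005
```

```bash
python3 - <<'E'
from h import *
c=show('scene','s11',(210,130,410,300))
o=robot.get_obs();print(o['position'],st(o['position']),o['ft_force'],delta([-88,0],.05),delta([-52,0],.05))
E
```

```text
[ 0.46176983 -0.06569711  0.04792526] [-103.428593    -2.7951073] [-0.13925135 -0.64796159 -1.75533639] [-1.54  0.26 -0.22] [-5.14  0.22 -0.25]
```

View pics/s11.png

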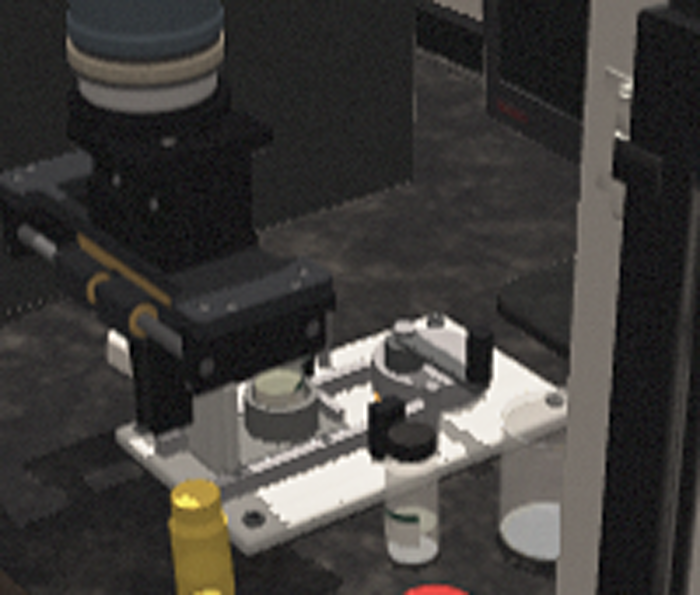

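Emit:
send_rows(deltas=[{"tx": -0.3,"ty": 0.2,"tz": -0.6,"rx": 0,"ry": 0,"rz": 0},{"tx": -0.7,"ty": 0.2,"tz": -0.6,"rx": 0,"ry": 0,"rz": 0},{"tx": -1.0,"ty": 0.2,"tz": -0.6,"rx": 0,"ry": 0,"rz": 0},{"tx": -1.25,"ty": 0.2,"tz": -0.6,"rx": 0,"ry": 0,"rz": 0},{"tx": -1.5,"ty": 0.2,"tz": -0.6,"rx": 0,"ry": 0,"rz": 0}])

```text
time: 12.23
position: [0.4781, -0.0682, 0.0597]
tool_rot: [0.15, 0.989, -0.0, -0.0]
ft_force: [-2.7, 1.4, 1.8]
grip_width: 0.0006
```

Emit:
send_rows(deltas=[{"tx": -0.25,"ty": 0,"tz": 0,"rx": 0,"ry": 0,"rz": 0},{"tx": -0.5,"ty": 0,"tz": 0,"rx": 0,"ry": 0,"rz": 0},{"tx": -0.75,"ty": 0,"tz": 0,"rx": 0,"ry": 0,"rz": 0},{"tx": -1.0,"ty": 0,"tz": 0,"rx": 0,"ry": 0,"rz": 0},{"tx": -1.25,"ty": 0,"tz": 0,"rx": 0,"ry": 0,"rz": 0}])

```text
time: 12.65
position: [0.4902, -0.072, 0.0586]
tool_rot: [0.15, 0.989, 0.0, -0.0]
ft_force: [-2.7, 0.4, 1.9]
grip_width: 0.0006
```

```bash
python3 - <<'E'
from h import *
c=show('scene','s12',(210,130,410,300))
o=robot.get_obs();print(o['time'],o['position'],st(o['position']),o['ft_force'],delta([-52,0],.055))
E
```

```text
12.7 [ 0.49103872 -0.07229255  0.05859415] [-7.35541182e+01 -2.31545592e-02] [-1.61694603  0.59239608  0.46909247] [-2.15 -0.03  0.36]
```

View pics/s12.png

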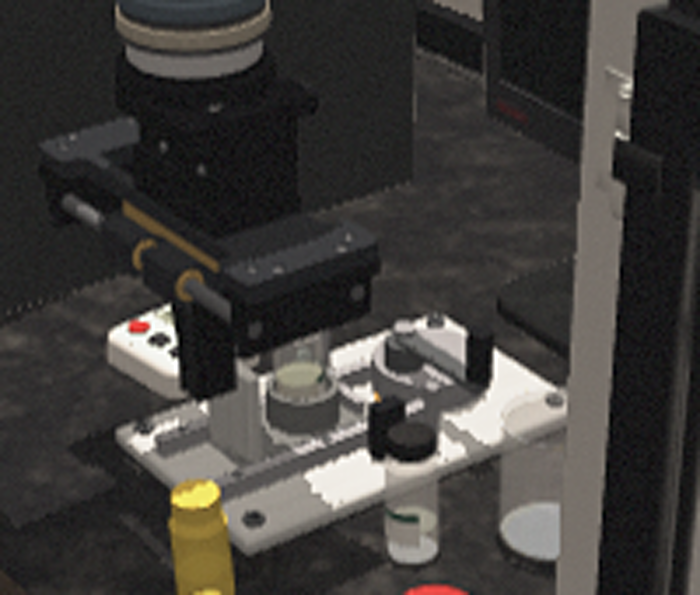

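Emit:
send_rows(deltas=[{"tx": -0.3,"ty": 0,"tz": 0.1,"rx": 0,"ry": 0,"rz": 0},{"tx": -0.6,"ty": 0,"tz": 0.2,"rx": 0,"ry": 0,"rz": 0},{"tx": -0.9,"ty": 0,"tz": 0.2,"rx": 0,"ry": 0,"rz": 0},{"tx": -1.2,"ty": 0,"tz": 0.2,"rx": 0,"ry": 0,"rz": 0},{"tx": -1.5,"ty": 0,"tz": 0.2,"rx": 0,"ry": 0,"rz": 0}])

```text
time: 13.12
position: [0.5046, -0.0765, 0.0563]
tool_rot: [0.15, 0.989, -0.0, -0.0]
ft_force: [-2.6, 0.2, 0.1]
grip_width: 0.0001
```

Emit:
send_rows(deltas=[{"tx": -0.15,"ty": 0,"tz": 0,"rx": 0,"ry": 0,"rz": 0},{"tx": -0.3,"ty": 0,"tz": 0,"rx": 0,"ry": 0,"rz": 0},{"tx": -0.4,"ty": 0,"tz": 0,"rx": 0,"ry": 0,"rz": 0},{"tx": -0.4,"ty": 0,"tz": 0,"rx": 0,"ry": 0,"rz": 0}])

```text
time: 13.45
position: [0.5085, -0.0777, 0.0564]
tool_rot: [0.15, 0.989, -0.0, 0.0]
ft_force: [-2.8, -0.6, -1.3]
grip_width: 0.0006
```

```bash
python3 - <<'E'
from h import *
o=robot.get_obs();print(o['time'],o['position'],st(o['position']),o['ft_force'],delta([-52,0],.055))
E
```

```text
13.45 [ 0.5084616  -0.07774605  0.0564042 ] [-55.2987489    0.17422099] [-2.84509175 -0.63832328 -1.31732158] [-0.33 -0.02  0.14]
```

Still a running force of about 3 N, so the carriage is not at its stop yet. I continue in 1 mm steps.

Emit:
send_rows(deltas=[{"tx": -0.1,"ty": 0,"tz": 0,"rx": 0,"ry": 0,"rz": 0},{"tx": -0.2,"ty": 0,"tz": 0,"rx": 0,"ry": 0,"rz": 0},{"tx": -0.2,"ty": 0,"tz": 0,"rx": 0,"ry": 0,"rz": 0}])

```text
time: 13.7
position: [0.5103, -0.0782, 0.0565]
tool_rot: [0.15, 0.989, 0.0, 0.0]
ft_force: [-2.9, -0.4, -0.9]
grip_width: 0.0001
```

Emit:
send_rows(deltas=[{"tx": -0.1,"ty": 0,"tz": 0,"rx": 0,"ry": 0,"rz": 0},{"tx": -0.1,"ty": 0,"tz": 0,"rx": 0,"ry": 0,"rz": 0},{"tx": -0.1,"ty": 0,"tz": 0,"rx": 0,"ry": 0,"rz": 0}])

```text
time: 13.95
position: [0.5113, -0.0785, 0.0566]
tool_rot: [0.15, 0.989, -0.0, 0.0]
ft_force: [-2.6, 0.0, -1.5]
grip_width: 0.0004
```

Emit:
send_rows(deltas=[{"tx": -0.1,"ty": 0,"tz": 0,"rx": 0,"ry": 0,"rz": 0},{"tx": -0.1,"ty": 0,"tz": 0,"rx": 0,"ry": 0,"rz": 0},{"tx": -0.1,"ty": 0,"tz": 0,"rx": 0,"ry": 0,"rz": 0}])

```text
time: 14.2
position: [0.5115, -0.0786, 0.0565]
tool_rot: [0.15, 0.989, 0.0, -0.001]
ft_force: [-4.0, -0.2, 1.2]
grip_width: 0.0004
```

Emit:
send_rows(deltas=[{"tx": -0.1,"ty": 0,"tz": 0,"rx": 0,"ry": 0,"rz": 0},{"tx": -0.1,"ty": 0,"tz": 0,"rx": 0,"ry": 0,"rz": 0},{"tx": -0.1,"ty": 0,"tz": 0,"rx": 0,"ry": 0,"rz": 0}])

```text
time: 14.45
position: [0.5115, -0.0786, 0.0565]
tool_rot: [0.15, 0.989, 0.0, -0.002]
ft_force: [-6.3, 0.8, 2.5]
grip_width: 0.0003
```

Emit:
send_rows(deltas=[{"tx": -0.1,"ty": 0,"tz": 0,"rx": 0,"ry": 0,"rz": 0},{"tx": -0.1,"ty": 0,"tz": 0,"rx": 0,"ry": 0,"rz": 0}])

```text
time: 14.62
position: [0.5115, -0.0786, 0.0565]
tool_rot: [0.15, 0.989, 0.0, -0.003]
ft_force: [-7.6, 0.5, 3.8]
grip_width: 0.0006
```

Emit:
send_rows(deltas=[{"tx": 0.5,"ty": 0,"tz": 0,"rx": 0,"ry": 0,"rz": 0},{"tx": 2.5,"ty": 0,"tz": 0,"rx": 0,"ry": 0,"rz": 0},{"tx": 4,"ty": 0,"tz": -2,"rx": 0,"ry": 0,"rz": 0},{"tx": 5,"ty": 0,"tz": -5.5,"rx": 0,"ry": 0,"rz": 0},{"tx": 5,"ty": 0,"tz": -9.5,"rx": 0,"ry": 0,"rz": 0}])

```text
time: 15.03
position: [0.4641, -0.0635, 0.1512]
tool_rot: [0.15, 0.989, 0.001, -0.002]
ft_force: [0.7, -0.8, -0.5]
grip_width: 0.0004
```

Emit:
send_rows(deltas=[{"tx": 0,"ty": 0,"tz": -4,"rx": 0,"ry": 0,"rz": 0},{"tx": 1,"ty": 0,"tz": -8,"rx": 0,"ry": 0,"rz": 0},{"tx": 2,"ty": 0,"tz": -12,"rx": 0,"ry": 0,"rz": 0},{"tx": 3,"ty": 0,"tz": -16,"rx": 0,"ry": 0,"rz": 0},{"tx": 3,"ty": 0,"tz": -16,"rx": 0,"ry": 0,"rz": 0}])

```text
time: 15.45
position: [0.4423, -0.057, 0.32]
tool_rot: [0.149, 0.989, -0.002, 0.01]
ft_force: [0.2, 0.6, -0.3]
grip_width: 0.0004
```

```bash
python3 - <<'E'
from h import *
c=show('scene','s13',(210,130,410,300));c2=show('top','t13',(220,110,440,300))
o=robot.get_obs();print(o['time'],o['position'],st(o['position']),o['ft_force'])
for n,cc in(('scene',c),('top',c2)):
  z=cc['z_map'];v,u=np.where(z>0)
  q=cv2.undistortPoints(np.stack([u,v],1).astype(float)[:,None],cc['intrinsics'],np.array(cc['distortion'],float))[:,0]
  P=(np.c_[q,np.ones(len(q))]*z[v,u][:,None]-np.array(cc['t']))@np.array(cc['R'])
  S=((P[:,:2]-[.561,-.095])@Rs.T)*1000
  for nm,(x0,x1,y0,y1,z0) in dict(pin=(30,75,-80,-45,.06),plate=(-100,-25,-30,30,.055),vial=(-25,40,-25,25,.08)).items():
    s=(S[:,0]>x0)&(S[:,0]<x1)&(S[:,1]>y0)&(S[:,1]<y1)&(P[:,2]>z0)&(P[:,2]<.1)
    if s.any(): print(n,nm,s.sum(),S[s].mean(0).round(1),S[s].min(0).round(1),S[s].max(0).round(1),P[s,2].max().round(3))
for n,zz in dict(beaker=0,spare_vial=0,loose_cap=0,bottle=0,timer=0).items():
  for k,cc in(('scene',c),('top',c2)):
    for r in robot.tip_of(n,k)[:1]: print(n,k,r['p'],px2w(cc,r['xy'],zz).round(3))
E
```

```text
15.55 [ 0.43991525 -0.05628318  0.31413562] [-127.12259801   -0.59536411] [-0.21857375 -0.59339841 -0.22446681]
scene pin 93 [ 48.5 -65.3] [ 41.9 -70.5] [ 56.9 -57.4] 0.081
scene plate 151 [-39.3  -3.3] [-42.7 -22.3] [-32.2  20.9] 0.072
scene vial 114 [-0.4 -3.2] [-10.6 -12.1] [11.8 12.3] 0.092
top pin 55 [ 50.3 -61.9] [ 44.6 -68.4] [ 58.3 -55.2] 0.083
top plate 103 [-37.   0.] [-40.7 -20.2] [-32.5  21.6] 0.074
top vial 125 [2.2 0.8] [ -8.7 -10.4] [13.9 12.2] 0.093
beaker scene 0.74 [ 0.551 -0.234  0.   ]
spare_vial scene 0.59 [ 0.503 -0.193  0.   ]
spare_vial top 0.61 [ 0.506 -0.185  0.   ]
loose_cap scene 0.97 [ 0.449 -0.241  0.   ]
loose_cap top 0.62 [ 0.451 -0.241  0.   ]
bottle scene 0.17 [ 0.683 -0.058  0.   ]
bottle top 0.83 [ 0.612 -0.307  0.   ]
timer scene 0.56 [0.593 0.026 0.   ]
timer top 0.75 [0.582 0.025 0.   ]
```

View pics/s13.png

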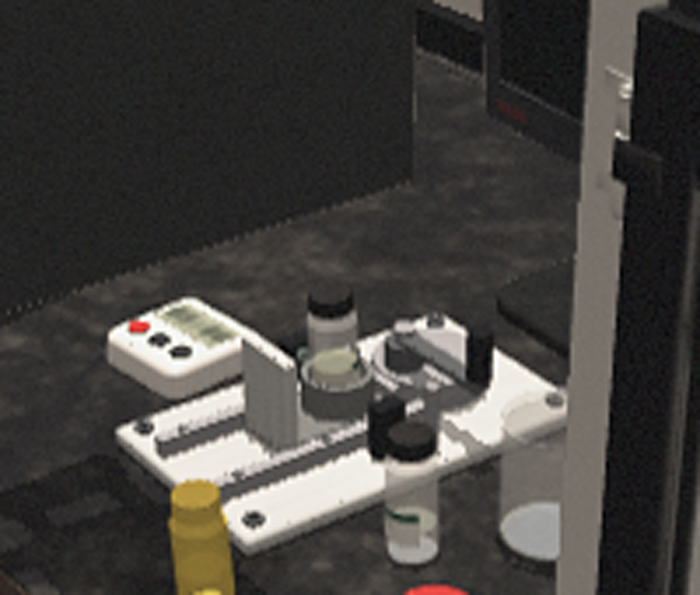

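View pics/t13.png

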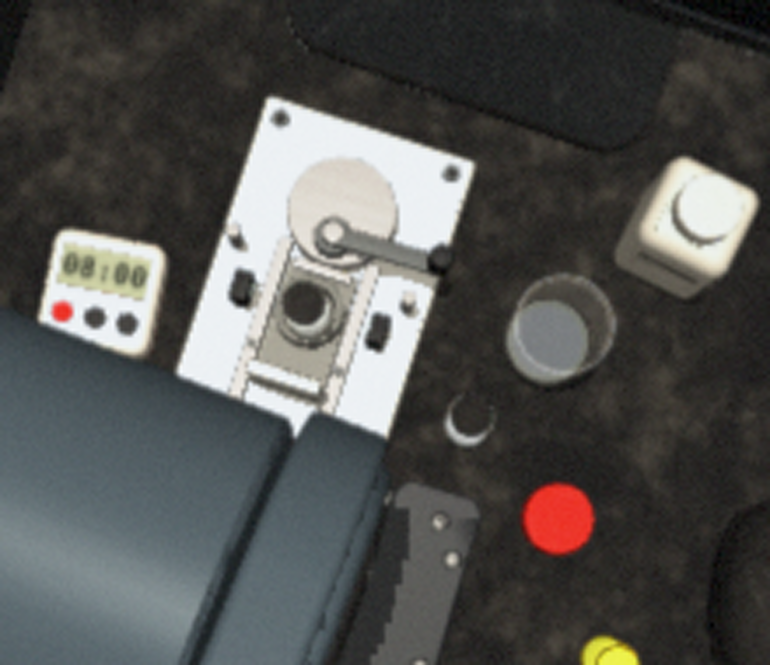

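The carriage moved 36 mm (plate -72.7 to -37.0), the vial stands in its nest, and the lever points straight right. The arm is clear, so I hand in.

```bash
python3 -c "
from rig import robot
print(robot.hand_in())"
```

```text
the job is handed in; nothing more can be done
None
```

The lever now points straight out to the right of the stage, and the carriage sits at its front stop with the vial standing in its nest. I handed the job in at about 15.6 s on the robot's clock; no verdict was reported.

- **Lever:** with closed fingers I pushed the pin round the far side, with a wrist force of about 7 N at most in the readings. The top camera then put the pin at stage (50.3, -61.9) mm, within about 0.01 rad of straight right, and it read the same after the carriage push.
- **Carriage:** I pushed the rear plate only after that check. It ran at about 3 N until it stopped advancing, and the force then rose to about 8 N. The depth readings give about 35.7 mm (top) and 36.0 mm (scene) of travel, against the stated 36 mm.
- **Vial:** it moved with the carriage, and its top reads the same height as before.
- **Bystanders:** the beaker, spare vial, loose cap, bottle and timer read within about 7 mm of their first positions, which is about the networks' scatter. In the last pictures they look unmoved.
- **Disagreements:** the scene camera reads points on the stage about 3 mm further right than the top camera. It also gave one low-confidence (0.17), wrong position for the bottle, and the top camera missed the beaker in its last look. I relied on the top camera and the pictures there.

The arm ended well clear, about 0.31 m above the worktop.

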